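Build up a spindle bearing stack

ROBOT

A 6-joint arm with a two-finger parallel gripper is mounted at the origin on a cart in front of the work surface, level with it; the furniture and walls round the work are solid. World frame = base frame: x ahead of the robot, y to its left, z up, the work surface at z = 0. Lengths are in m, angles in rad, forces in N, time in s.
With the tool pointing down it reaches from about 0.25 to 0.725 m from the base axis. Payload 9.7 kg.
Tool frame: the origin (TCP) lies at the very end of the fingers, on their centre line; the grasp point (between the pads) lies 19 mm behind it (grip_depth is the distance from the TCP to the grasp point, in m); z points along the fingers, y is the line along which they close (so a half turn about z gives the same grasp; the last joint's range is limited). The gripper opens to 85 mm and grips with 20 to 120 N. Pads are 22 mm wide; open, the fingers measure 114 mm over their backs; the gripper's body (76 mm by 85 mm) begins 54 mm behind the grasp point. The pads swing forward as they close: fully open they stand 13 mm farther back than shut.
Start: joints at [-1.124, 0.087, 0.176, 1.66, 0, 1.571], TCP at [0.238, -0.496, 0.193] pointing down, gripper open.
Joint ranges: [-3.13, 3.13], [-0.85, 1.81], [-1.15, 1.24], [-2.2, 2.28], [-1.44, 1.52], [-3.14, 3.14]. Speed limits (rad/s): [2.22, 2.22, 2.57, 3.14, 3.14, 3.14].

INTERFACE

Orientations are given as a rotation vector (axis times angle).
In Python, from workcell import sense, get_image, close_job, grip_depth gives the robot as it stands.
- The arm moves only by the tool jog_arm, never from a script. Its argument "plan" is a list of rows, each a list of 2 entries, a list of its own where there are three numbers: the shift along the world's x, y, z normalised to -1 to 1, where 1 is 0.2 m, then the turn, a rotation vector about the world's x, y, z normalised to -1 to 1, where 1 is 2 pi rad. In form: [[[dx, dy, dz], [wx, wy, wz]], ...]. A call has 1 to 20 rows; each row is the pose to reach, as a shift and turn from the pose commanded when the call began, turning the shorter way round; what a row does not reach only later rows make up. A row lasts 1/8 s, in which the tool goes at most 62.5 mm and 10.7 degrees, less where a joint would pass 70% of its speed; a pose out of reach is approached as far as the arm can. A call with a number of a shift or a turn outside -1 to 1 is refused whole. A call with a gripper value outside its range is refused whole. "fingers" is the closure, from 0 (fully open) to 1 (shut), set as the call begins (left out, the last holds). The fingers move at their own pace and stop on an object; "squeeze" is the grip in N (left out, the last holds). Time passes only in rows, so rows that repeat a pose let the fingers close. It gives the time, the measured TCP pose, the force, the opening and the grip force at its end, in the units of the state.
- sense(): the state, without advancing time (a new reading comes with each control period).
- get_image(name): name is "scene" or "top"; returns a dict with "pixels" (384x512x3 uint8, blue, green, red), "fx", "fy", "cx", "cy" (pixels), "extrinsics" (4x4, takes a point from camera to world coordinates). Camera axes: x right, y down, z forward; pixel columns grow to the right and rows downward; lengths in m; the calibration is good to about 2 mm. A picture is of the moment at which its call begins. There is no depth.
- close_job(): hands the job in; it is judged then, once.
The state is a dict: "clock": time; "joints": joint angles; "joint_velocities": joint speeds; "tau": joint torques, N m; "position": TCP position; "tcp_rot": TCP orientation; "contact_force": force on the tool from outside, world axes, zero at the start; "wrist_torque": the same for the moment, N m; "width": finger opening in m; "gripper_force": force on a finger pad.
Only numpy, scipy, OpenCV 4.12 (cv2) and the standard library are available. Lean on these libraries where they do the work, as an engineer would, in place of code of your own. Each camera call takes 0.05 s, during which the arm holds its last target. There are 200 camera calls.

TASK

Build up the spindle that stands in the assembly stand. Slip the loose parts over it in this order, from the shoulder up: the wide dust shield, one bearing, the spacer sleeve, the other bearing, and last the split clamping collar, each lying flat and fully down on the one below. Leave the micrometer, marker and screwdriver where they lie.

Things in the scene. Friction and masses are not known exactly. Their poses are not given: they have to be found in the camera images.
- assembly_stand: fixed bench stand holding a steel spindle upright: round grey base 84 mm across and 12 mm high with four screws, knurled collet 53 mm across up to 50 mm, then the spindle: 23 mm thick up to its shoulder at 72 mm above the table, above it 15 mm thick and plain up to 122 mm, then a tapered nose narrowing to 7 mm at its tip at 129 mm. Origin at the centre of its underside on the table; z up along the spindle's axis
- dust_shield: dust shield: the widest ring, a flat steel disc 44 mm across; rim 7 mm high with a shallow groove round it, narrow raised land round the bore, 8 mm high in all. Goes on first, on the shoulder. Bore 17 mm (1 mm play a side on the 15 mm spindle); lies flat on the table, right way up. Origin at the centre of its underside, z up along its axis; its turn about z does not matter.
- bearing_a: ball bearing, steel, 29 mm across, 9.5 mm high, grooved faces; one of two alike on the table (either may go below the spacer). Bore 17 mm (1 mm play a side on the 15 mm spindle); lies flat on the table, right way up. Origin at the centre of its underside, z up along its axis; its turn about z does not matter.
- bearing_b: ball bearing, the other of the two alike: 29 mm across, 9.5 mm high. Bore 17 mm (1 mm play a side on the 15 mm spindle); lies flat on the table, right way up. Origin at the centre of its underside, z up along its axis; its turn about z does not matter.
- spacer_sleeve: spacer sleeve: the narrowest and tallest ring, a plain thin-walled aluminium tube 23 mm across, 16 mm high. Bore 17 mm (1 mm play a side on the 15 mm spindle); lies flat on the table, right way up. Origin at the centre of its underside, z up along its axis; its turn about z does not matter.
- clamp_collar: split clamping collar: thick dark steel ring 36 mm across, 11 mm high, with a radial slit and a small clamp screw across it (not to be tightened). Bore 17 mm (1 mm play a side on the 15 mm spindle); lies flat on the table, right way up. Origin at the centre of its underside, z up along its axis; its turn about z does not matter.
- micrometer: bystander: outside micrometer, green bow, 61 x 130 mm, 16 mm high, lying flat; origin at the centre of its underside, y along its spindle
- marker: bystander: blue capped marker, 16 mm thick, 137 mm long, lying; origin under its middle, y along it; can roll
- screwdriver: bystander: screwdriver with red handle, 209 mm long, 31 mm high, lying beside the yellow basket; origin under its middle, y along it towards the handle

How it is judged:
On the way, in this order (a step that is already met when the one before it is completed fails the run):
1. the dust shield lies flat on the spindle's shoulder (horizontal distance between dust_shield and assembly_stand below 0.003 m and z of dust_shield in the frame of assembly_stand between 0.069 and 0.075 m and angle between dust_shield's own z axis and vertical below 0.12 rad), for 0.2 s.
2. a bearing is fully down on the dust shield (all of step 1 and ((horizontal distance between bearing_a and assembly_stand below 0.003 m and z of bearing_a in the frame of assembly_stand between 0.077 and 0.083 m and angle between bearing_a's own z axis and vertical below 0.12 rad) or (horizontal distance between bearing_b and assembly_stand below 0.003 m and z of bearing_b in the frame of assembly_stand between 0.077 and 0.083 m and angle between bearing_b's own z axis and vertical below 0.12 rad))), for 0.2 s.
3. the spacer sleeve is fully down on that bearing (all of step 2 and horizontal distance between spacer_sleeve and assembly_stand below 0.003 m and z of spacer_sleeve in the frame of assembly_stand between 0.0865 and 0.0925 m and angle between spacer_sleeve's own z axis and vertical below 0.12 rad), for 0.2 s.
4. the other bearing is fully down on the spacer sleeve (all of step 1 and ((horizontal distance between each of bearing_a, bearing_b and assembly_stand below 0.003 m and z of bearing_a in the frame of assembly_stand between 0.077 and 0.083 m and angle between each of bearing_a, bearing_b's own z axis and vertical below 0.12 rad and z of bearing_b in the frame of assembly_stand between 0.1025 and 0.1085 m) or (horizontal distance between each of bearing_b, bearing_a and assembly_stand below 0.003 m and z of bearing_b in the frame of assembly_stand between 0.077 and 0.083 m and angle between each of bearing_b, bearing_a's own z axis and vertical below 0.12 rad and z of bearing_a in the frame of assembly_stand between 0.1025 and 0.1085 m)) and horizontal distance between spacer_sleeve and assembly_stand below 0.003 m and z of spacer_sleeve in the frame of assembly_stand between 0.0865 and 0.0925 m and angle between spacer_sleeve's own z axis and vertical below 0.12 rad), for 0.2 s.
5. the clamping collar is fully down on the upper bearing (all of step 4 and horizontal distance between clamp_collar and assembly_stand below 0.003 m and z of clamp_collar in the frame of assembly_stand between 0.112 and 0.118 m and angle between clamp_collar's own z axis and vertical below 0.12 rad), for 0.2 s.
At the end, for the whole second after the job is handed in: All five parts are on the spindle, released and still: from the shoulder up dust shield, a bearing, spacer sleeve, the other bearing, clamping collar; each within 3 mm of its seated height and of the spindle's axis, and tilted less than 7 degrees (all of step 5 and linear speed of each of dust_shield, bearing_a, bearing_b, spacer_sleeve, clamp_collar below 0.01 m/s); the robot touches nothing.
It fails at once if the micrometer is moved more than 25 mm (distance of micrometer from where it was at the start of the episode above 0.025 m).
It fails at once if the marker is moved more than 25 mm (distance of marker from where it was at the start of the episode above 0.025 m).
It fails at once if the screwdriver is moved more than 25 mm (distance of screwdriver from where it was at the start of the episode above 0.025 m).
It also fails if it takes over 112 s, if anything falls off the work surface, if the arm or the gripper's body presses on something with over 40 N, if the wrist force passes 120 N, or if a joint passes its speed limit or range.

## Working session

There is one attempt and no reset: what is moved stays moved. The work goes in short steps, Python scripts to look and compute and a tool call to move; the robot and the scene stay as the last step left them, time stands still between calls to the robot, and variables do not carry over. Pictures are saved under pics/ and viewed, at most 14 in all, crops included, and the job is handed in when it is done.

Besides the shell and the picture viewer there is one more tool, called after "Request:" as a command line: name --argument value ..., lists and objects as JSON in quotes. jog_arm: Moves the arm, as the interface text tells. Scaled input: -1 to 1 covers 0.2 m each way for a shift and 2 pi rad each way for a turn. Its arguments: {"type":"object","properties":{"plan":{"type":"array","items":{"type":"array"}},"fingers":{"type":"number"},"squeeze":{"type":"number"}},"required":["plan"]}

```bash
mkdir -p pics
cat > h.py <<'E'
import numpy as np, cv2
from workcell import sense, get_image, close_job, grip_depth
def ray(im,u,v,z):
    E=np.array(im["extrinsics"]);d=E[:3,:3]@np.array([(u-im["cx"])/im["fx"],(v-im["cy"])/im["fy"],1]);o=E[:3,3]
    return o+d*(z-o[2])/d[2]
def proj(im,p):
    E=np.array(im["extrinsics"]);c=E[:3,:3].T@(np.array(p)-E[:3,3]);return im["fx"]*c[0]/c[2]+im["cx"],im["fy"]*c[1]/c[2]+im["cy"]
E
python3 - <<'E'
from h import *
for n in("top","scene"):
    im=get_image(n);p=np.array(im["pixels"]);cv2.imwrite(f"pics/{n}0.png",cv2.resize(p,(768,576),interpolation=cv2.INTER_CUBIC))
    print(n,im["fx"],im["cx"],im["cy"],np.round(im["extrinsics"],3).tolist())
print(sense(),grip_depth)
E
```

```text
top 374.4101404709032 260.8021493002463 189.0288511726457 [[-0.019, -0.983, 0.182, 0.378], [-1.0, 0.021, 0.008, -0.064], [-0.012, -0.181, -0.983, 0.924], [0.0, 0.0, 0.0, 1.0]]
scene 466.0542521435912 262.4317850205051 184.38478991611925 [[-0.696, -0.421, 0.582, -0.258], [-0.718, 0.415, -0.558, 0.703], [-0.006, -0.806, -0.592, 0.838], [0.0, 0.0, 0.0, 1.0]]
{'clock': 0.1, 'joints': array([-1.12400380e+00,  8.74508402e-02,  1.75222661e-01,  1.65981832e+00,
       -8.26769770e-06,  1.57082881e+00]), 'joint_velocities': array([ 0.00021639, -0.00141288,  0.0015284 , -0.0006197 , -0.0006019 ,
       -0.00036475]), 'tau': array([ 1.28001124e-03, -5.21561122e+01,  4.65653479e+01,  1.59993052e-02,
        3.85511578e-05, -1.79943314e-06]), 'position': array([ 0.23752895, -0.4957823 ,  0.19263361]), 'tcp_rot': array([-3.06235038e+00, -6.95677699e-01,  4.47581284e-04]), 'contact_force': array([-0.42129744,  0.25285429, -0.52297309]), 'wrist_torque': array([-0.04693333, -0.01834705, -0.01920865]), 'gripper_force': 0.0, 'width': 0.08555232336649006} 0.0187
```

View pics/top0.png

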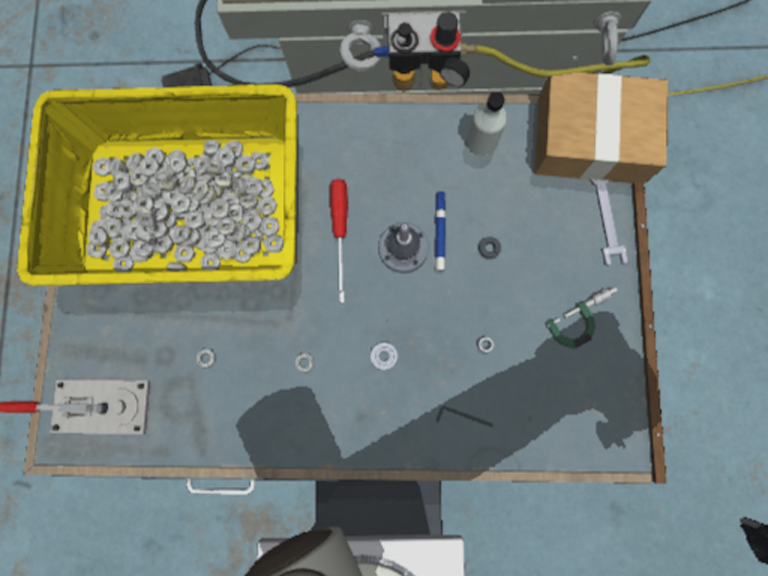

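View pics/scene0.png

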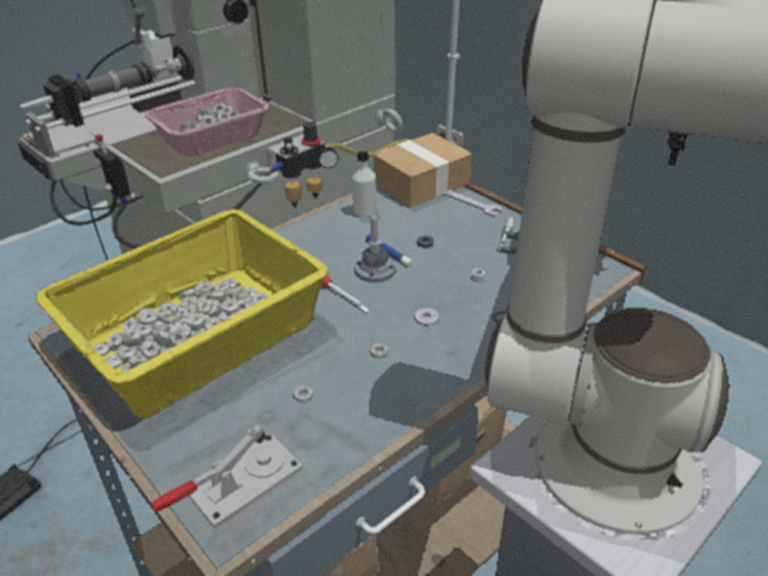

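The top view shows bearings at (205,358) and (304,362), the shield at (384,355), the spacer at (485,344), the collar at (489,247) and the stand at (404,245), all at 1.5x scale. The scene view shows the same parts.

```bash
cat > m.py <<'E'
from h import *
parts={"bearA":((205,358),.0095,.0145),"bearB":((304,362),.0095,.0145),"shield":((384,355),.007,.022),"spacer":((485,344),.016,.0115),"collar":((489,247),.011,.018)}
def circ(c,z,r): 
    t=np.linspace(0,2*np.pi,60,endpoint=False); return np.c_[c[0]+r*np.cos(t),c[1]+r*np.sin(t),0*t+z]
def mask(im,c,zs,r,bore=.0085):
    # rendered silhouette of the ring seen from above, 8x supersampled
    S=8; m=np.zeros((384*S//1,512*S),np.uint8); E=[]
    P=lambda q:(np.array([proj(im,x) for x in q])*S+S/2).astype(np.int32)
    a=P(circ(c,0,r));b=P(circ(c,zs,r)); cv2.fillPoly(m,[cv2.convexHull(np.r_[a,b])],255)
    return cv2.resize(m,(512,384),interpolation=cv2.INTER_AREA)/255.
E
cat > m1.py <<'E'
from m import *
from scipy.optimize import minimize
it=get_image("top");isc=get_image("scene")
big=[]
for k,((u,v),h,r) in parts.items():
    c0=ray(it,u/1.5,v/1.5,h/2)[:2]; out=[]
    for im in (it,isc):
        p=np.array(im["pixels"]).astype(float)
        uu,vv=proj(im,[*c0,h/2]); uu,vv=int(uu),int(vv)
        w=16; cr=p[vv-w:vv+w,uu-w:uu+w]
        bg=np.median(cr.reshape(-1,3),0); d=np.abs(cr-bg).sum(2)
        m=(d>40).astype(np.uint8); n,l,st,cc=cv2.connectedComponentsWithStats(m)
        # component(s) close to centre -> fill hull
        yy,xx=np.nonzero(m); near=np.hypot(xx-w,yy-w)<(r*im["fx"]/ (0.9 if im is it else 1.1)+3)
        hull=cv2.convexHull(np.c_[xx[near],yy[near]].astype(np.int32)); M=cv2.moments(hull)
        cx,cy=M["m10"]/M["m00"]+uu-w,M["m01"]/M["m00"]+vv-w
        out.append(ray(im,cx,cy,h/2)[:2])
        t=cv2.resize(cr.astype(np.uint8),(150,150),interpolation=cv2.INTER_CUBIC); mm=cv2.resize(m*255,(150,150),interpolation=0)
        big.append(np.vstack([t,cv2.cvtColor(mm,cv2.COLOR_GRAY2BGR)]))
    print(k,c0.round(4),[o.round(4).tolist() for o in out])
cv2.imwrite("pics/m1.png",np.vstack([np.hstack(big[0::2]),np.hstack(big[1::2])]))
def crop(im,c,w,s=6):
    uu,vv=map(int,proj(im,c)); return uu-w,vv-w,cv2.resize(np.array(im["pixels"])[vv-w:vv+w,uu-w:uu+w],(390,390),interpolation=cv2.INTER_CUBIC)
c=ray(it,404/1.5,230/1.5,.129);c[2]=.06
a=crop(it,c,26);b=crop(isc,[*ray(it,404/1.5,248/1.5,.03)[:2],.07],26);print(a[:2],b[:2],"scale 7.5")
cv2.imwrite("pics/stand.png",np.hstack([a[2],b[2]]))
E
python3 m1.py
```

```text
bearA [0.4313 0.2492] [[0.433, 0.2484], [0.4322, 0.2498]]
bearB [0.4216 0.0873] [[0.4227, 0.0886], [0.4213, 0.0886]]
shield [ 0.4304 -0.0429] [[0.4303, -0.0416], [0.4291, -0.0402]]
spacer [ 0.4446 -0.2072] [[0.4449, -0.2055], [0.4436, -0.2036]]
collar [ 0.607  -0.2224] [[0.6067, -0.2218], [0.6052, -0.2197]]
(243, 135) (225, 135) scale 7.5
```

View pics/m1.png

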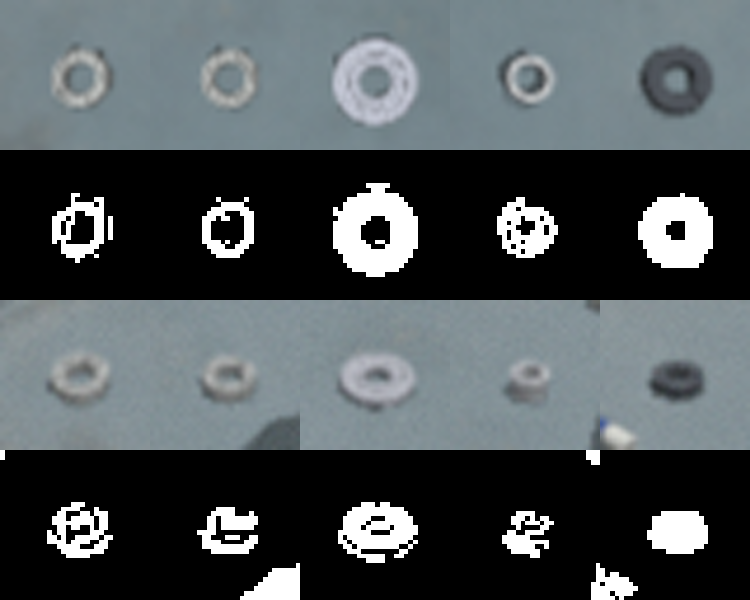

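View pics/stand.png

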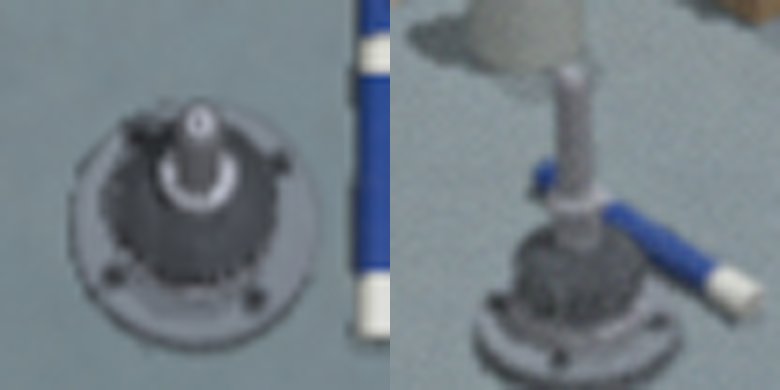

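Each ring shows clearly in the crops. In the stand picture the spindle tip is at about (200,122) in the top half and (181,75) in the scene half. The base centre is at (195,222). I'll refine both with model fits.

```bash
cat > m2.py <<'E'
from m import *
from scipy.optimize import minimize
it=get_image("top");isc=get_image("scene")
print("tip top",ray(it,269.2,150.8,.129)[:2],"shoulder",ray(it,268.9,157.2,.072)[:2],"base",ray(it,268.5,164.1,.012)[:2],"tip scene",ray(isc,248.6,144.5,.129)[:2])
init={"bearA":(.4325,.249),"bearB":(.422,.0886),"shield":(.43,-.041),"spacer":(.4445,-.205),"collar":(.606,-.221)}
R,A=np.meshgrid(np.linspace(.05,1,12),np.linspace(0,2*np.pi,48,endpoint=False))
for k,(_,h,r) in parts.items():
    res=[]
    for im in (it,isc):
        g=cv2.GaussianBlur(np.array(im["pixels"]),(0,0),.6).astype(np.float32).mean(2)
        def samp(c,ra,rb,z):
            rr=np.sqrt(ra**2+(rb**2-ra**2)*R); x=np.c_[(c[0]+rr*np.cos(A)).ravel(),(c[1]+rr*np.sin(A)).ravel(),0*A.ravel()+z]
            q=np.array([proj(im,a) for a in x],np.float32); return cv2.remap(g,q[:,0].copy(),q[:,1].copy(),1).mean()
        s=-1 if k=="collar" else 1
        f=lambda c:-s*(samp(c,.0085,r,h)-.5*samp(c,0,.007,h*.6 )-.5*samp(c,r+.001,r+.005,h))
        b=min(((f(np.add(init[k],(dx,dy))),dx,dy) for dx in np.arange(-4,5)*.001 for dy in np.arange(-4,5)*.001))
        o=minimize(f,np.add(init[k],b[1:]),method="Nelder-Mead",options=dict(initial_simplex=np.add(init[k],b[1:])+np.array([[0,0],[.001,0],[0,.001]]),maxiter=40)); res.append(o.x.round(4).tolist()+[round(o.fun,1)])
    print(k,res)
E
python3 m2.py
```

```text
tip top [ 0.61042029 -0.07803903] shoulder [ 0.61148374 -0.07794776] base [ 0.61005071 -0.07748425] tip scene [ 0.60797063 -0.07417583]
bearA [[0.4319, 0.2494, np.float64(-25.9)], [0.4337, 0.2474, np.float64(-20.8)]]
bearB [[0.4213, 0.0882, np.float64(-22.0)], [0.4228, 0.0861, np.float64(-18.7)]]
shield [[0.4294, -0.0422, np.float64(-46.9)], [0.4308, -0.0426, np.float64(-31.8)]]
spacer [[0.4441, -0.208, np.float64(-36.0)], [0.4434, -0.2056, np.float64(-11.5)]]
collar [[0.6051, -0.2203, np.float64(-35.3)], [0.5995, -0.2134, np.float64(-15.2)]]
```

Request:
jog_arm --plan '[[[0.48,1,0],[0,0,0.179]],[[0.48,1,0],[0,0,0.179]],[[0.48,1,0],[0,0,0.179]],[[0.48,1,0],[0,0,0.179]],[[0.48,1,0],[0,0,0.179]],[[0.48,1,0],[0,0,0.179]],[[0.48,1,0],[0,0,0.179]],[[0.48,1,0],[0,0,0.179]]]' --fingers 0.2 --squeeze 40

```text
clock: 1.3
position: [0.3336, -0.2961, 0.1933]
tcp_rot: [-2.225, -2.217, 0.0]
contact_force: [-0.8, 0.4, 0.7]
width: 0.0685
gripper_force: 0.0
```

Request:
jog_arm --plan '[[[0.48,1,-0.4],[0,0,0]],[[0.48,1,-0.4],[0,0,0]],[[0.48,1,-0.4],[0,0,0]],[[0.48,1,-0.4],[0,0,0]],[[0.48,1,-0.4],[0,0,0]],[[0.48,1,-0.4],[0,0,0]]]'

```text
clock: 2.05
position: [0.4296, -0.0963, 0.1135]
tcp_rot: [2.222, 2.221, -0.0]
contact_force: [-0.5, -0.5, 1.2]
width: 0.0683
gripper_force: 0.0
```

Request:
jog_arm --plan '[[[0,0.27,-0.3],[0,0,0]],[[0,0.27,-0.3],[0,0,0]],[[0,0.27,-0.3],[0,0,0]]]'

```text
clock: 2.42
position: [0.4293, -0.0425, 0.0533]
tcp_rot: [-2.221, -2.221, 0.001]
contact_force: [-0.6, 0.7, -0.1]
width: 0.0679
gripper_force: 0.0
```

Run:
```python
from h import *
o=[]
for n in("top","scene"):
    im=get_image(n);p=np.array(im["pixels"]);u,v=map(int,proj(im,[.43,-.042,.03]));o.append(cv2.resize(p[v-30:v+30,u-30:u+30],(390,390),interpolation=cv2.INTER_CUBIC))
cv2.imwrite("pics/g1.png",np.hstack(o))
print(sense()["position"])
```

```text
[ 0.43035566 -0.04305855  0.0547243 ]
```

View pics/g1.png

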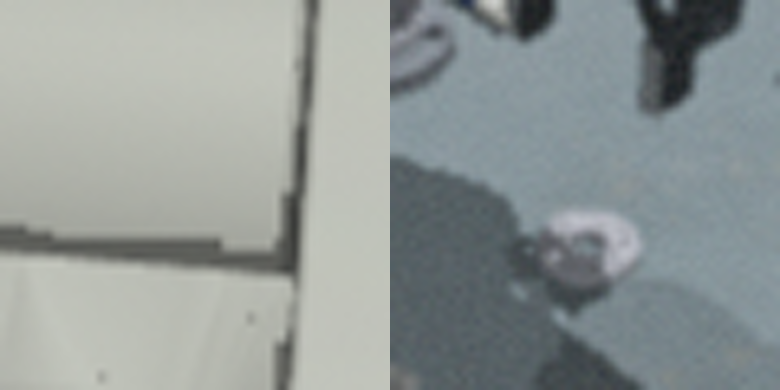

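The arm blocks the top view. The scene half shows the shield at about (590,250) with a finger above and behind it. I'll descend and grip.

Request:
jog_arm --plan '[[[0,0,-0.13],[0,0,0]],[[0,0,-0.22],[0,0,0]],[[0,0,-0.255],[0,0,0]],[[0,0,-0.255],[0,0,0]]]'

```text
clock: 3.02
position: [0.4296, -0.0423, 0.0024]
tcp_rot: [-2.221, -2.222, 0.0]
contact_force: [-0.2, -0.1, 0.1]
width: 0.0684
gripper_force: 0.0
```

Request:
jog_arm --plan '[[[0,0,0],[0,0,0]],[[0,0,0],[0,0,0]],[[0,0,0],[0,0,0]],[[0,0,0],[0,0,0]],[[0,0,0],[0,0,0]],[[0,0,0],[0,0,0]]]' --fingers 1

```text
clock: 3.78
position: [0.4296, -0.042, 0.0023]
tcp_rot: [-2.221, -2.222, 0.0]
contact_force: [0.4, -0.4, -0.4]
width: -0.0002
gripper_force: 0.0
```

The fingers closed on nothing, so I'll raise and look.

Request:
jog_arm --plan '[[[0,0,0.2],[0,0,0]],[[0,0,0.4],[0,0,0]],[[0,-0.3,0.5],[0,0,0]],[[0,-1,0.5],[0,0,0]],[[0,-1,0.5],[0,0,0]],[[0,-1,0.5],[0,0,0]],[[0,-1,0.5],[0,0,0]]]' --fingers 0.2

```text
clock: 4.65
position: [0.4294, -0.2424, 0.1019]
tcp_rot: [-2.222, -2.219, 0.0]
contact_force: [0.2, -0.0, -0.7]
width: 0.0682
gripper_force: 0.0
```

```bash
python3 - <<'E'
from h import *
o=[]
for n in("top","scene"):
    im=get_image(n);p=np.array(im["pixels"]);u,v=map(int,proj(im,[.43,-.042,.0]));o.append(cv2.resize(p[v-40:v+40,u-40:u+40],(390,390),interpolation=cv2.INTER_CUBIC)); print(u-40,v-40)
cv2.imwrite("pics/g2.png",np.hstack(o))
E
python3 m2.py
```

```text
215 196
244 171
tip top [ 0.61042029 -0.07803903] shoulder [ 0.61148374 -0.07794776] base [ 0.61005071 -0.07748425] tip scene [ 0.60797063 -0.07417583]
bearA [[0.4319, 0.2494, np.float64(-26.4)], [0.4337, 0.2474, np.float64(-21.0)]]
bearB [[0.4214, 0.0881, np.float64(-22.4)], [0.4229, 0.086, np.float64(-19.1)]]
shield [[0.43, -0.042, np.float64(-32.7)], [0.4301, -0.0413, np.float64(-17.4)]]
spacer [[0.4443, -0.207, np.float64(-18.1)], [0.4488, -0.2166, np.float64(-8.8)]]
collar [[0.6051, -0.2213, np.float64(-23.8)], [0.5985, -0.2116, np.float64(-11.6)]]
```

View pics/g2.png

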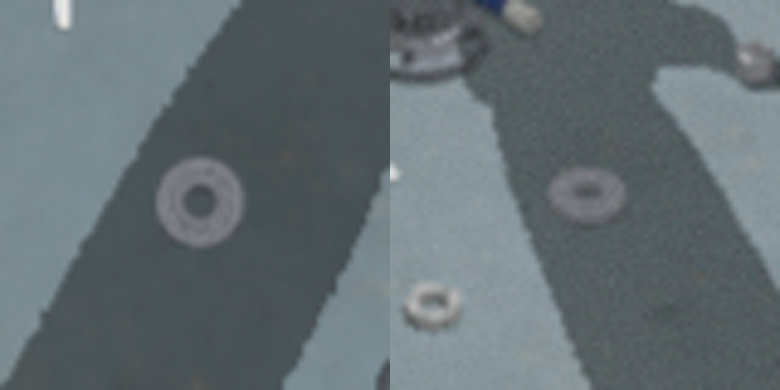

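The shield is unmoved at about (0.430, -0.042), so the fingertips passed over it. The real tips must sit higher than the TCP. I'll go back with a narrower opening and feel for the table.

Request:
jog_arm --plan '[[[0,1,0],[0,0,0]],[[0,1,0],[0,0,0]],[[0,1,0],[0,0,0]],[[0,1,0],[0,0,0]],[[0,1,-0.25],[0,0,0]],[[0,1,-0.4],[0,0,0]],[[0,1,-0.49],[0,0,0]],[[0,1,-0.5],[0,0,0]],[[0,1,-0.51],[0,0,0]],[[0,1,-0.51],[0,0,0]]]' --fingers 0.38

```text
clock: 6.1
position: [0.4303, -0.0422, 0.0012]
tcp_rot: [2.22, 2.221, 0.001]
contact_force: [-0.2, -0.3, 0.2]
width: 0.0527
gripper_force: 0.0
```

Request:
jog_arm --plan '[[[0,0,-0.01],[0,0,0]],[[0,0,-0.01],[0,0,0]]]'

```text
clock: 6.35
position: [0.4297, -0.042, -0.0016]
tcp_rot: [2.221, 2.222, 0.0]
contact_force: [0.5, -0.6, -0.9]
width: 0.0534
gripper_force: 0.0
```

Request:
jog_arm --plan '[[[0,0,-0.01],[0,0,0]],[[0,0,-0.01],[0,0,0]]]'

```text
clock: 6.6
position: [0.4295, -0.042, -0.0039]
tcp_rot: [-2.22, -2.222, 0.0]
contact_force: [-0.2, -0.6, -0.4]
width: 0.053
gripper_force: 0.0
```

Request:
jog_arm --plan '[[[0,0,-0.01],[0,0,0]],[[0,0,-0.01],[0,0,0]]]'

```text
clock: 6.85
position: [0.4295, -0.042, -0.0059]
tcp_rot: [-2.22, -2.222, 0.0]
contact_force: [-0.2, -0.2, -0.4]
width: 0.0532
gripper_force: 0.0
```

Request:
jog_arm --plan '[[[0,0,-0.005],[0,0,0]],[[0,0,-0.005],[0,0,0]]]'

```text
clock: 7.1
position: [0.4296, -0.042, -0.0068]
tcp_rot: [-2.221, -2.222, 0.0]
contact_force: [-0.6, 0.4, 0.8]
width: 0.0528
gripper_force: 0.0
```

Request:
jog_arm --plan '[[[0,0,0],[0,0,0]],[[0,0,0],[0,0,0]],[[0,0,0],[0,0,0]]]' --fingers 0.6

```text
clock: 7.48
position: [0.4297, -0.042, -0.0067]
tcp_rot: [2.221, 2.222, 0.0]
contact_force: [0.3, -0.1, -1.3]
width: 0.0342
gripper_force: 0.0
```

Run:
```python
from h import *
im=get_image("scene");p=np.array(im["pixels"]);u,v=map(int,proj(im,[.43,-.042,.03]));print(u-45,v-35)
cv2.imwrite("pics/g3.png",cv2.resize(p[v-35:v+35,u-45:u+45],(720,560),interpolation=cv2.INTER_CUBIC))
for q in ([.43,-.042,0],[.4127,-.042,0],[.4467,-.042,0]): u1,v1=proj(im,q);print((u1-u+45)*8,(v1-v+35)*8)
```

```text
239 168
361.6273825006674 347.83097746671433
397.45885934968373 370.38910999103655
327.5563071777933 326.38112666603115
```

View pics/g3.png

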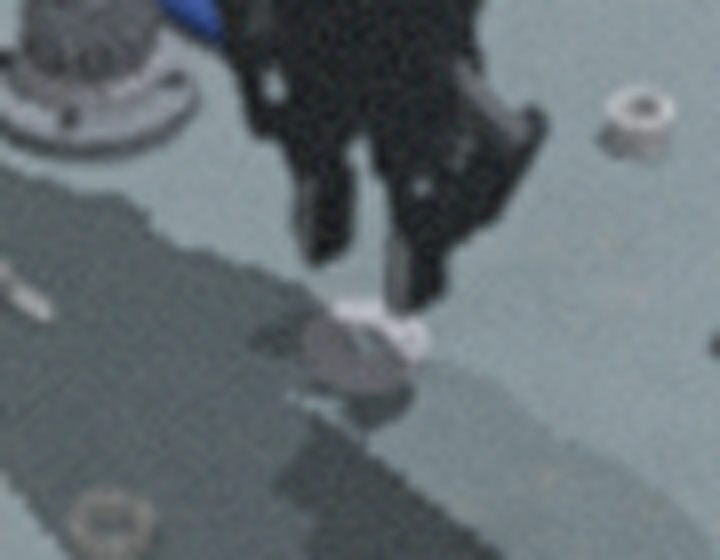

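The picture shows fingertips at (318,262) and (410,310), while the shield centre is at (361,345). The tips are clearly some 20 mm above the table although the TCP reads -7 mm. I'll open and feel further down.

Request:
jog_arm --plan '[[[0,0,0],[0,0,0]],[[0,0,0],[0,0,0]],[[0,0,-0.02],[0,0,0]],[[0,0,-0.02],[0,0,0]]]' --fingers 0.38

```text
clock: 8.02
position: [0.4293, -0.042, -0.0112]
tcp_rot: [-2.22, -2.222, 0.001]
contact_force: [0.8, 0.3, -0.1]
width: 0.0529
gripper_force: 0.0
```

Request:
jog_arm --plan '[[[0,0,-0.01],[0,0,0]],[[0,0,-0.02],[0,0,0]],[[0,0,-0.02],[0,0,0]]]'

```text
clock: 8.4
position: [0.4295, -0.042, -0.0149]
tcp_rot: [-2.22, -2.222, 0.0]
contact_force: [0.5, -0.7, 0.5]
width: 0.053
gripper_force: 0.0
```

Run:
```python
from h import *
im=get_image("scene");p=np.array(im["pixels"]);u,v=map(int,proj(im,[.43,-.042,.03]));print(u-45,v-35)
cv2.imwrite("pics/g4.png",cv2.resize(p[v-35:v+35,u-45:u+45],(720,560),interpolation=cv2.INTER_CUBIC))
s=sense();print(s["position"],s["joints"],s["contact_force"])
```

```text
239 168
[ 0.42957328 -0.04199711 -0.01480239] [-9.74765919e-02 -1.77262123e-01 -4.81592354e-01  1.26663258e+00
  2.88247821e-05  1.47262962e+00] [ 0.85557471  0.13056401 -0.47555146]
```

View pics/g4.png

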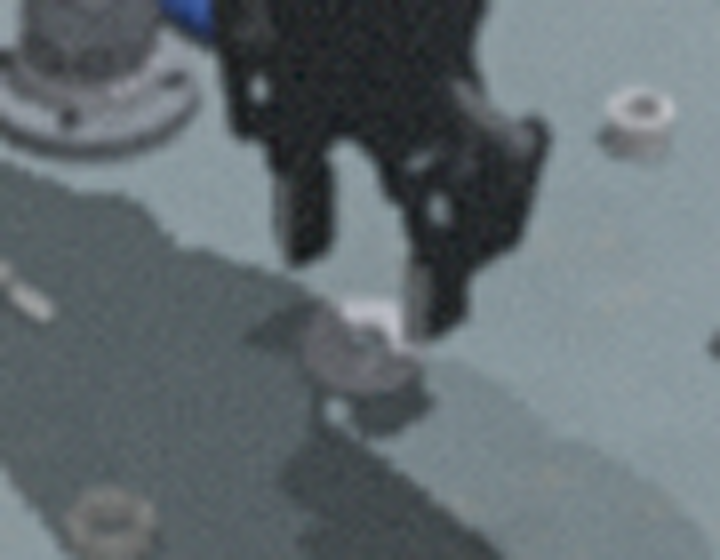

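The tips are now at (300,262) and (430,338), still about 15 mm above the table, straddling the shield. The offset is along z, so I'll keep feeling down in small steps.

Request:
jog_arm --plan '[[[0,0,-0.01],[0,0,0]],[[0,0,-0.02],[0,0,0]],[[0,0,-0.03],[0,0,0]],[[0,0,-0.03],[0,0,0]]]'

```text
clock: 8.95
position: [0.4295, -0.042, -0.0209]
tcp_rot: [-2.22, -2.222, 0.0]
contact_force: [-0.2, -0.3, -1.0]
width: 0.053
gripper_force: 0.0
```

Request:
jog_arm --plan '[[[0,0,-0.01],[0,0,0]],[[0,0,-0.01],[0,0,0]]]'

```text
clock: 9.2
position: [0.4295, -0.042, -0.0229]
tcp_rot: [-2.221, -2.222, 0.0]
contact_force: [0.5, -0.4, -0.5]
width: 0.053
gripper_force: 0.0
```

Request:
jog_arm --plan '[[[0,0,-0.01],[0,0,0]],[[0,0,-0.01],[0,0,0]]]'

```text
clock: 9.45
position: [0.4295, -0.042, -0.0249]
tcp_rot: [-2.221, -2.222, 0.0]
contact_force: [-0.5, 0.5, -0.3]
width: 0.0528
gripper_force: 0.0
```

Request:
jog_arm --plan '[[[0,0,-0.01],[0,0,0]],[[0,0,-0.01],[0,0,0]]]'

```text
clock: 9.7
position: [0.4295, -0.042, -0.0269]
tcp_rot: [-2.22, -2.222, 0.0]
contact_force: [0.3, -0.4, -0.8]
width: 0.053
gripper_force: 0.0
```

Request:
jog_arm --plan '[[[0,0,0],[0,0,0]],[[0,0,0],[0,0,0]],[[0,0,0],[0,0,0]]]' --fingers 0.6

```text
clock: 10.07
position: [0.4297, -0.042, -0.0267]
tcp_rot: [2.221, 2.222, 0.0]
contact_force: [0.3, -0.2, -0.4]
width: 0.0347
gripper_force: 0.0
```

Request:
jog_arm --plan '[[[0,0,-0.005],[0,0,0]],[[0,0,-0.01],[0,0,0]],[[0,0,-0.01],[0,0,0]]]'

```text
clock: 10.45
position: [0.4296, -0.042, -0.0288]
tcp_rot: [-2.221, -2.222, 0.0]
contact_force: [-0.4, 0.2, -0.1]
width: 0.0344
gripper_force: 0.0
```

Request:
jog_arm --plan '[[[0,0,-0.005],[0,0,0]],[[0,0,-0.01],[0,0,0]],[[0,0,-0.01],[0,0,0]]]'

```text
clock: 10.82
position: [0.4296, -0.042, -0.0308]
tcp_rot: [-2.221, -2.222, 0.0]
contact_force: [-0.4, 0.2, 0.3]
width: 0.0342
gripper_force: 0.0
```

Run:
```python
from h import *
im=get_image("scene");p=np.array(im["pixels"]);u,v=map(int,proj(im,[.43,-.042,.03]));print(u-45,v-35)
cv2.imwrite("pics/g5.png",cv2.resize(p[v-35:v+35,u-45:u+45],(720,560),interpolation=cv2.INTER_CUBIC))
for z in (0,.01,.02):
  for q in ([.4124,-.031,z],[.4124,-.053,z],[.4466,-.031,z],[.4466,-.053,z]): u1,v1=proj(im,q);print(z,q[:2],round((u1-u+45)*8),round((v1-v+35)*8))
```

```text
239 168
0 [0.4124, -0.031] 376 385
0 [0.4124, -0.053] 420 357
0 [0.4466, -0.031] 306 340
0 [0.4466, -0.053] 349 313
0.01 [0.4124, -0.031] 377 363
0.01 [0.4124, -0.053] 421 335
0.01 [0.4466, -0.031] 306 318
0.01 [0.4466, -0.053] 350 291
0.02 [0.4124, -0.031] 378 341
0.02 [0.4124, -0.053] 421 312
0.02 [0.4466, -0.031] 307 296
0.02 [0.4466, -0.053] 350 269
```

View pics/g5.png

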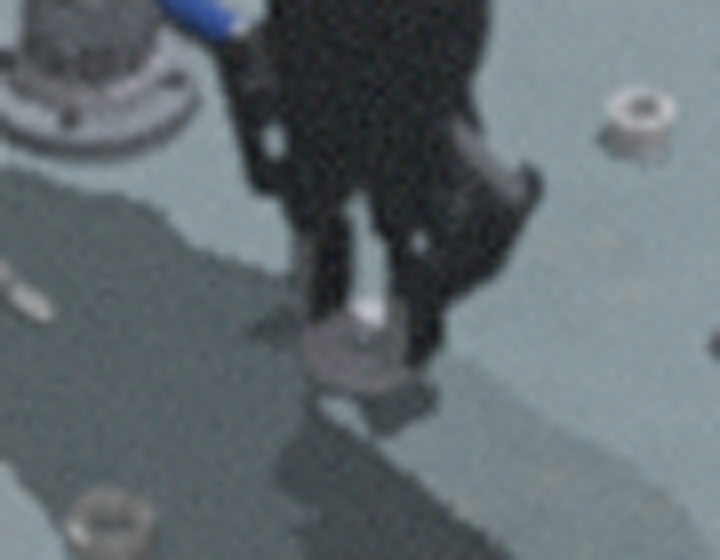

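The near finger's bottom edge runs from about (405,372) to (440,345), which matches a tip height of about 10 mm. The tips are just above the shield, so the physical tips sit about 40 mm behind the reported TCP. I'll continue to contact.

Request:
jog_arm --plan '[[[0,0,-0.005],[0,0,0]],[[0,0,-0.005],[0,0,0]],[[0,0,-0.005],[0,0,0]]]'

```text
clock: 11.25
position: [0.4296, -0.042, -0.0317]
tcp_rot: [-2.221, -2.222, 0.0]
contact_force: [0.1, -0.3, 0.3]
width: 0.0343
gripper_force: 0.0
```

Request:
jog_arm --plan '[[[0,0,-0.005],[0,0,0]],[[0,0,-0.005],[0,0,0]],[[0,0,-0.005],[0,0,0]]]'

```text
clock: 11.62
position: [0.4298, -0.042, -0.0319]
tcp_rot: [2.22, 2.222, 0.0]
contact_force: [-4.6, 1.2, 9.1]
width: 0.0341
gripper_force: 4.7
```

Request:
jog_arm --plan '[[[0,0,-0.005],[0,0,0]],[[0,0,-0.005],[0,0,0]],[[0,0,-0.005],[0,0,0]]]'

```text
clock: 12.0
position: [0.4298, -0.042, -0.032]
tcp_rot: [2.22, 2.222, 0.001]
contact_force: [-8.8, -0.1, 18.9]
width: 0.0341
gripper_force: 9.7
```

Request:
jog_arm --plan '[[[0,0,-0.005],[0,0,0]],[[0,0,-0.005],[0,0,0]],[[0,0,-0.005],[0,0,0]]]'

```text
clock: 12.38
position: [0.4299, -0.0421, -0.032]
tcp_rot: [2.22, 2.221, 0.001]
contact_force: [-12.4, 1.5, 29.5]
width: 0.0341
gripper_force: 14.7
```

Contact came at TCP z = -0.0318 on the 7 mm rim, so the tip is at TCP + 39 mm. I'll open, lower to about 2 mm tip height and grip.

Request:
jog_arm --plan '[[[0,0,0.06],[0,0,0]],[[0,0,0.06],[0,0,0]],[[0,0,0.06],[0,0,0]],[[0,0,0.02],[0,0,0]],[[0,0,-0.0125],[0,0,0]],[[0,0,-0.0125],[0,0,0]]]' --fingers 0.36

```text
clock: 13.12
position: [0.4289, -0.0419, -0.0383]
tcp_rot: [-2.22, -2.221, 0.002]
contact_force: [-0.2, -0.4, -0.1]
width: 0.0548
gripper_force: 0.0
```

Request:
jog_arm --plan '[[[0,0,0],[0,0,0]],[[0,0,0],[0,0,0]],[[0,0,0],[0,0,0]],[[0,0,0],[0,0,0]]]' --fingers 1

```text
clock: 13.62
position: [0.4298, -0.042, -0.037]
tcp_rot: [2.22, 2.222, 0.0]
contact_force: [-1.7, -0.0, 3.4]
width: 0.041
gripper_force: 40.7
```

Request:
jog_arm --plan '[[[0,0,0.3],[0,0,0]],[[0,0,0.6],[0,0,0]],[[0,0,0.74],[0,0,0]],[[0.2,-0.05,0.74],[0,0,0]],[[0.45,-0.1,0.74],[0,0,0]],[[0.7,-0.15,0.74],[0,0,0]],[[0.9,-0.175,0.74],[0,0,0]],[[0.9,-0.175,0.74],[0,0,0]],[[0.9,-0.175,0.74],[0,0,0]],[[0.9,-0.175,0.74],[0,0,0]]]'

```text
clock: 14.88
position: [0.609, -0.0769, 0.1113]
tcp_rot: [2.22, 2.222, 0.001]
contact_force: [0.2, -1.0, 0.5]
width: 0.0409
gripper_force: 40.9
```

Run:
```python
from h import *
o=[]
for n in("top","scene"):
    im=get_image(n);p=np.array(im["pixels"]);u,v=map(int,proj(im,[.61,-.077,.13]));print(u-30,v-30,"scale 6.5")
    print([np.round((np.array(proj(im,q))-[u-30,v-30])*6.5) for q in([.61,-.077,.129],[.61,-.077,.147])])
    o.append(cv2.resize(p[v-30:v+30,u-30:u+30],(390,390),interpolation=cv2.INTER_CUBIC))
cv2.imwrite("pics/p1.png",np.hstack(o));print(sense()["position"])
```

```text
238 120 scale 6.5
[array([200., 201.]), array([200., 186.])]
218 113 scale 6.5
[array([200., 201.]), array([200., 166.])]
[ 0.60918852 -0.07694233  0.11152034]
```

View pics/p1.png

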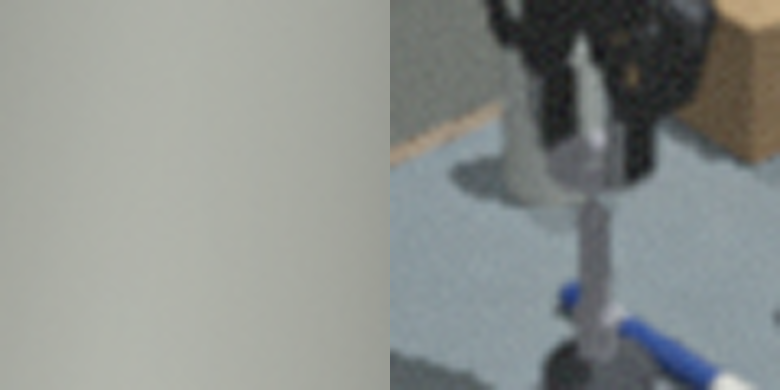

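The shield hangs just above the spindle tip. The spindle axis is at about x=205 in the scene half, against a predicted 200, so the target is (0.6095, -0.078). I'll lower gently.

Request:
jog_arm --plan '[[[0,-0.005,-0.04],[0,0,0]],[[0,-0.005,-0.09],[0,0,0]],[[0,-0.005,-0.11],[0,0,0]],[[0,-0.005,-0.125],[0,0,0]],[[0,-0.005,-0.125],[0,0,0]]]' --squeeze 25

```text
clock: 15.6
position: [0.6101, -0.078, 0.0859]
tcp_rot: [2.22, 2.222, 0.001]
contact_force: [2.6, 0.2, -1.6]
width: 0.0408
gripper_force: 40.9
```

Request:
jog_arm --plan '[[[0,0,-0.01],[0,0,0]],[[0,0,-0.02],[0,0,0]],[[0,0,-0.03],[0,0,0]],[[0,0,-0.03],[0,0,0]]]'

```text
clock: 16.1
position: [0.6109, -0.0781, 0.0802]
tcp_rot: [2.219, 2.221, 0.003]
contact_force: [8.1, -0.9, 1.0]
width: 0.0408
gripper_force: 41.1
```

The spindle pushes the tool towards +x, so I'll shift by 2.5 mm and continue down.

Request:
jog_arm --plan '[[[0.0125,0,0],[0,0,0]],[[0.0125,0,0],[0,0,0]],[[0.0125,0,-0.02],[0,0,0]],[[0.0125,0,-0.04],[0,0,0]],[[0.0125,0,-0.04],[0,0,0]]]'

```text
clock: 16.73
position: [0.6117, -0.078, 0.0711]
tcp_rot: [-2.22, -2.222, 0.001]
contact_force: [-0.0, -0.5, -0.4]
width: 0.0407
gripper_force: 40.9
```

Request:
jog_arm --plan '[[[0,0,-0.05],[0,0,0]],[[0,0,-0.1],[0,0,0]],[[0,0,-0.14],[0,0,0]],[[0,0,-0.165],[0,0,0]],[[0,0,-0.18],[0,0,0]],[[0,0,-0.18],[0,0,0]]]'

```text
clock: 17.48
position: [0.6121, -0.078, 0.0357]
tcp_rot: [-2.221, -2.222, 0.0]
contact_force: [0.1, -0.5, -1.3]
width: 0.0409
gripper_force: 40.9
```

Request:
jog_arm --plan '[[[0,0,-0.005],[0,0,0]],[[0,0,-0.0075],[0,0,0]],[[0,0,-0.0075],[0,0,0]]]'

```text
clock: 17.85
position: [0.6124, -0.078, 0.0351]
tcp_rot: [2.22, 2.222, 0.001]
contact_force: [-1.1, 0.8, 6.0]
width: 0.0406
gripper_force: 41.5
```

Request:
jog_arm --plan '[[[0,0,0],[0,0,0]],[[0,0,0],[0,0,0]],[[0,0,0],[0,0,0]]]' --fingers 0.3

```text
clock: 18.23
position: [0.6121, -0.078, 0.0341]
tcp_rot: [-2.22, -2.222, 0.0]
contact_force: [-1.2, 0.4, -0.1]
width: 0.0596
gripper_force: 0.0
```

The shield is seated. Next is bearing B.

Request:
jog_arm --plan '[[[0,0,0.2],[0,0,0]],[[0,0,0.4],[0,0,0]],[[-0.2,0.18,0.4],[0,0,0]],[[-0.4,0.36,0.4],[0,0,0]],[[-0.6,0.54,0.4],[0,0,0]],[[-0.8,0.72,0.3],[0,0,0]],[[-0.95,0.83,0.1],[0,0,0]],[[-0.95,0.83,-0.1],[0,0,0]],[[-0.95,0.83,-0.25],[0,0,0]],[[-0.95,0.83,-0.32],[0,0,0]],[[-0.95,0.83,-0.35],[0,0,0]],[[-0.95,0.83,-0.35],[0,0,0]],[[-0.95,0.83,-0.35],[0,0,0]]]' --fingers 0.4

```text
clock: 19.85
position: [0.4229, 0.0881, -0.0347]
tcp_rot: [2.22, 2.221, 0.002]
contact_force: [-0.7, 0.0, 0.1]
width: 0.0514
gripper_force: 0.0
```

Request:
jog_arm --plan '[[[0,0,0],[0,0,0]],[[0,0,0],[0,0,0]],[[0,0,0],[0,0,0]],[[0,0,0],[0,0,0]]]' --fingers 1

```text
clock: 20.35
position: [0.4226, 0.0881, -0.035]
tcp_rot: [2.22, 2.222, 0.001]
contact_force: [-1.7, -1.8, 6.2]
width: 0.0264
gripper_force: 24.6
```

Request:
jog_arm --plan '[[[0,0,0.2],[0,0,0]],[[0,0,0.45],[0,0,0]],[[0.2,-0.18,0.7],[0,0,0]],[[0.4,-0.36,0.75],[0,0,0]],[[0.6,-0.54,0.75],[0,0,0]],[[0.8,-0.7,0.75],[0,0,0]],[[0.95,-0.83,0.75],[0,0,0]],[[0.95,-0.83,0.75],[0,0,0]],[[0.95,-0.83,0.75],[0,0,0]],[[0.95,-0.83,0.7],[0,0,0]],[[0.95,-0.83,0.65],[0,0,0]],[[0.95,-0.83,0.62],[0,0,0]],[[0.95,-0.83,0.6],[0,0,0]],[[0.95,-0.83,0.6],[0,0,0]]]'

```text
clock: 22.1
position: [0.6119, -0.0779, 0.084]
tcp_rot: [-2.22, -2.222, 0.0]
contact_force: [-0.8, 0.1, 0.1]
width: 0.0268
gripper_force: 25.0
```

Request:
jog_arm --plan '[[[0,0,-0.015],[0,0,0]],[[0,0,-0.03],[0,0,0]],[[0,0,-0.03],[0,0,0]]]'

```text
clock: 22.48
position: [0.612, -0.078, 0.078]
tcp_rot: [-2.22, -2.222, 0.0]
contact_force: [0.3, 1.2, -0.1]
width: 0.0269
gripper_force: 25.0
```

Request:
jog_arm --plan '[[[0,0,-0.05],[0,0,0]],[[0,0,-0.1],[0,0,0]],[[0,0,-0.14],[0,0,0]],[[0,0,-0.16],[0,0,0]],[[0,0,-0.17],[0,0,0]],[[0,0,-0.17],[0,0,0]]]'

```text
clock: 23.22
position: [0.6121, -0.078, 0.0451]
tcp_rot: [2.22, 2.222, 0.0]
contact_force: [-4.0, 0.2, 5.1]
width: 0.0262
gripper_force: 25.5
```

Request:
jog_arm --plan '[[[0,0,0],[0,0,0]],[[0,0,0],[0,0,0]],[[0,0,0.18],[0,0,0]],[[0,0,0.4],[0,0,0]],[[-0.2,-0.15,0.4],[0,0,0]],[[-0.4,-0.3,0.4],[0,0,0]],[[-0.6,-0.45,0.4],[0,0,0]],[[-0.84,-0.645,0.3],[0,0,0]],[[-0.84,-0.645,0.1],[0,0,0]],[[-0.84,-0.645,-0.1],[0,0,0]],[[-0.84,-0.645,-0.25],[0,0,0]],[[-0.84,-0.645,-0.34],[0,0,0]],[[-0.84,-0.645,-0.38],[0,0,0]],[[-0.84,-0.645,-0.38],[0,0,0]]]' --fingers 0.45

```text
clock: 24.98
position: [0.4444, -0.2071, -0.0314]
tcp_rot: [2.22, 2.222, 0.0]
contact_force: [-0.3, 0.1, 0.7]
width: 0.0467
gripper_force: 0.0
```

Request:
jog_arm --plan '[[[0,0,0],[0,0,0]],[[0,0,0],[0,0,0]],[[0,0,0],[0,0,0]],[[0,0,0],[0,0,0]]]' --fingers 1

```text
clock: 25.48
position: [0.4449, -0.2073, -0.0306]
tcp_rot: [2.219, 2.221, 0.001]
contact_force: [-0.6, 1.0, 6.2]
width: 0.0213
gripper_force: 24.9
```

Request:
jog_arm --plan '[[[0,0,0.2],[0,0,0]],[[0,0,0.45],[0,0,0]],[[0.2,0.15,0.7],[0,0,0]],[[0.4,0.3,0.75],[0,0,0]],[[0.6,0.45,0.75],[0,0,0]],[[0.75,0.58,0.75],[0,0,0]],[[0.84,0.645,0.75],[0,0,0]],[[0.84,0.645,0.75],[0,0,0]],[[0.84,0.645,0.75],[0,0,0]],[[0.84,0.645,0.7],[0,0,0]],[[0.84,0.645,0.65],[0,0,0]],[[0.84,0.645,0.62],[0,0,0]],[[0.84,0.645,0.6],[0,0,0]],[[0.84,0.645,0.6],[0,0,0]]]'

```text
clock: 27.22
position: [0.612, -0.078, 0.088]
tcp_rot: [-2.22, -2.222, 0.0]
contact_force: [0.3, -0.8, 0.2]
width: 0.0211
gripper_force: 24.8
```

Request:
jog_arm --plan '[[[0,0,-0.015],[0,0,0]],[[0,0,-0.03],[0,0,0]],[[0,0,-0.03],[0,0,0]]]'

```text
clock: 27.6
position: [0.612, -0.078, 0.082]
tcp_rot: [-2.22, -2.222, 0.0]
contact_force: [0.7, -0.4, 0.1]
width: 0.0206
gripper_force: 24.8
```

Request:
jog_arm --plan '[[[0,0,-0.04],[0,0,0]],[[0,0,-0.08],[0,0,0]],[[0,0,-0.11],[0,0,0]],[[0,0,-0.12],[0,0,0]],[[0,0,-0.12],[0,0,0]]]'

```text
clock: 28.22
position: [0.612, -0.078, 0.0589]
tcp_rot: [2.22, 2.222, 0.0]
contact_force: [-1.8, 0.3, 5.4]
width: 0.0211
gripper_force: 25.4
```

Request:
jog_arm --plan '[[[0,0,0],[0,0,0]],[[0,0,0],[0,0,0]],[[0,0,0.18],[0,0,0]],[[0,0,0.35],[0,0,0]],[[-0.25,0.1,0.35],[0,0,0]],[[-0.5,0.2,0.35],[0,0,0]],[[-0.75,0.4,0.35],[0,0,0]],[[-0.9,0.65,0.35],[0,0,0]],[[-0.9,0.7,0.35],[0,0,0]]]' --fingers 0.4

```text
clock: 29.35
position: [0.4306, 0.0639, 0.1288]
tcp_rot: [2.217, 2.225, 0.002]
contact_force: [1.1, -0.3, 0.5]
width: 0.0512
gripper_force: 0.0
```

Request:
jog_arm --plan '[[[0,0.25,0],[0,0,0]],[[0,0.5,-0.1],[0,0,0]],[[0,0.75,-0.2],[0,0,0]],[[0,0.935,-0.4],[0,0,0]],[[0,0.935,-0.6],[0,0,0]],[[0,0.935,-0.73],[0,0,0]],[[0,0.935,-0.79],[0,0,0]],[[0,0.935,-0.815],[0,0,0]],[[0,0.935,-0.815],[0,0,0]]]'

```text
clock: 30.48
position: [0.4327, 0.249, -0.0341]
tcp_rot: [2.221, 2.222, 0.001]
contact_force: [-1.0, -0.5, 0.6]
width: 0.0508
gripper_force: 0.0
```

Request:
jog_arm --plan '[[[0,0,0],[0,0,0]],[[0,0,0],[0,0,0]],[[0,0,0],[0,0,0]],[[0,0,0],[0,0,0]]]' --fingers 1

```text
clock: 30.98
position: [0.4328, 0.2493, -0.0336]
tcp_rot: [2.22, 2.222, 0.003]
contact_force: [-1.0, -1.4, 6.2]
width: 0.0267
gripper_force: 24.5
```

Request:
jog_arm --plan '[[[0,0,0.25],[0,0,0]],[[0,0,0.5],[0,0,0]],[[0,-0.2,0.75],[0,0,0]],[[0,-0.45,0.75],[0,0,0]],[[0,-0.7,0.75],[0,0,0]],[[0,-0.935,0.75],[0,0,0]],[[0,-0.935,0.75],[0,0,0]]]'

```text
clock: 31.85
position: [0.4322, 0.0597, 0.1158]
tcp_rot: [2.225, 2.217, 0.001]
contact_force: [0.5, 0.4, -1.2]
width: 0.0267
gripper_force: 24.8
```

Request:
jog_arm --plan '[[[0.15,-0.25,0],[0,0,0]],[[0.35,-0.45,0],[0,0,0]],[[0.6,-0.6,0],[0,0,0]],[[0.8,-0.7,0],[0,0,0]],[[0.9,-0.7,0],[0,0,0]],[[0.9,-0.7,0],[0,0,0]],[[0.9,-0.7,0],[0,0,0]],[[0.9,-0.7,-0.05],[0,0,0]],[[0.9,-0.7,-0.1],[0,0,0]],[[0.9,-0.7,-0.13],[0,0,0]],[[0.9,-0.7,-0.15],[0,0,0]],[[0.9,-0.7,-0.15],[0,0,0]]]'

```text
clock: 33.35
position: [0.612, -0.078, 0.085]
tcp_rot: [-2.221, -2.222, 0.0]
contact_force: [-0.5, 0.4, -0.0]
width: 0.0267
gripper_force: 24.9
```

Request:
jog_arm --plan '[[[0,0,-0.015],[0,0,0]],[[0,0,-0.03],[0,0,0]],[[0,0,-0.03],[0,0,0]]]'

```text
clock: 33.72
position: [0.612, -0.078, 0.079]
tcp_rot: [-2.22, -2.222, 0.0]
contact_force: [0.1, 0.4, -0.1]
width: 0.0268
gripper_force: 24.9
```

Request:
jog_arm --plan '[[[0,0,-0.02],[0,0,0]],[[0,0,-0.035],[0,0,0]],[[0,0,-0.045],[0,0,0]],[[0,0,-0.045],[0,0,0]]]'

```text
clock: 34.22
position: [0.6125, -0.0781, 0.0719]
tcp_rot: [2.22, 2.221, 0.002]
contact_force: [-3.1, -0.0, 9.7]
width: 0.0268
gripper_force: 25.9
```

Request:
jog_arm --plan '[[[0,0,0],[0,0,0]],[[0,0,0],[0,0,0]],[[0,0,0.15],[0,0,0]],[[0,0,0.35],[0,0,0]],[[0,-0.2,0.35],[0,0,0]],[[-0.03,-0.45,0.35],[0,0,0]],[[-0.03,-0.7,0.35],[0,0,0]],[[-0.03,-0.715,0.2],[0,0,0]],[[-0.03,-0.715,0],[0,0,0]],[[-0.03,-0.715,-0.2],[0,0,0]],[[-0.03,-0.715,-0.36],[0,0,0]],[[-0.03,-0.715,-0.46],[0,0,0]],[[-0.03,-0.715,-0.52],[0,0,0]],[[-0.03,-0.715,-0.52],[0,0,0]]]' --fingers 0.33

```text
clock: 35.98
position: [0.6061, -0.221, -0.0339]
tcp_rot: [-2.22, -2.222, 0.0]
contact_force: [0.1, 0.0, 0.0]
width: 0.0573
gripper_force: 0.0
```

Request:
jog_arm --plan '[[[0,0,0],[0,0,0]],[[0,0,0],[0,0,0]],[[0,0,0],[0,0,0]],[[0,0,0],[0,0,0]]]' --fingers 1

```text
clock: 36.48
position: [0.6071, -0.2213, -0.0321]
tcp_rot: [2.219, 2.221, 0.002]
contact_force: [-0.9, -0.2, 5.3]
width: 0.0336
gripper_force: 25.1
```

Request:
jog_arm --plan '[[[0,0,0.25],[0,0,0]],[[0,0,0.5],[0,0,0]],[[0,0,0.75],[0,0,0]],[[0.03,0.2,0.77],[0,0,0]],[[0.03,0.45,0.77],[0,0,0]],[[0.03,0.65,0.77],[0,0,0]],[[0.03,0.715,0.77],[0,0,0]],[[0.03,0.715,0.77],[0,0,0]],[[0.03,0.715,0.77],[0,0,0]],[[0.03,0.715,0.7],[0,0,0]],[[0.03,0.715,0.65],[0,0,0]],[[0.03,0.715,0.62],[0,0,0]],[[0.03,0.715,0.6],[0,0,0]],[[0.03,0.715,0.6],[0,0,0]]]'

```text
clock: 38.22
position: [0.612, -0.0775, 0.0858]
tcp_rot: [-2.22, -2.222, -0.0]
contact_force: [0.2, 3.7, -3.4]
width: 0.0334
gripper_force: 25.1
```

Request:
jog_arm --plan '[[[0,0,-0.01],[0,0,0]],[[0,0,-0.02],[0,0,0]],[[0,0,-0.02],[0,0,0]]]'

```text
clock: 38.6
position: [0.6125, -0.0776, 0.0829]
tcp_rot: [2.22, 2.222, 0.002]
contact_force: [-0.4, 5.6, 2.8]
width: 0.0335
gripper_force: 25.7
```

The nose is pushing the collar towards +y, so I'll shift by 1.5 mm.

Request:
jog_arm --plan '[[[0,0.0075,0],[0,0,0]],[[0,0.0075,0],[0,0,0]],[[0,0.0075,-0.01],[0,0,0]],[[0,0.0075,-0.01],[0,0,0]]]'

```text
clock: 39.1
position: [0.6128, -0.0773, 0.0826]
tcp_rot: [2.219, 2.219, 0.002]
contact_force: [-3.1, -0.4, 14.5]
width: 0.0331
gripper_force: 26.9
```

Bottom height is about 0.115 and the push is vertical, so it is seated. I'll release, retreat and look.

Request:
jog_arm --plan '[[[0,0,0.01],[0,0,0]],[[0,0,0.01],[0,0,0]],[[0,0,0.01],[0,0,0]],[[0,0,0.2],[0,0,0]],[[0,0,0.5],[0,0,0]],[[-0.3,-0.3,0.5],[0,0,0]],[[-0.6,-0.6,0.5],[0,0,0]],[[-1,-1,0.5],[0,0,0]],[[-1,-1,0.5],[0,0,0]],[[-1,-1,0.5],[0,0,0]],[[-1,-1,0.5],[0,0,0]]]' --fingers 0.3

```text
clock: 40.48
position: [0.4107, -0.2779, 0.1803]
tcp_rot: [2.224, 2.218, -0.0]
contact_force: [0.5, 0.1, 0.5]
width: 0.06
gripper_force: 0.0
```

Run:
```python
from h import *
o=[]
for n in("top","scene"):
    im=get_image(n);p=np.array(im["pixels"]);u,v=map(int,proj(im,[.61,-.078,.09]));o.append(cv2.resize(p[v-30:v+30,u-30:u+30],(390,390),interpolation=cv2.INTER_CUBIC))
    print(n,[(z,np.round((np.array(proj(im,[.612,-.078,z]))-[u-30,v-30]+.5)*6.5).tolist()) for z in(.072,.08,.0895,.1055,.115,.126,.129)])
cv2.imwrite("pics/end.png",np.hstack(o));print(sense()["position"])
```

```text
top [(0.072, [198.0, 211.0]), (0.08, [198.0, 205.0]), (0.0895, [198.0, 198.0]), (0.1055, [199.0, 186.0]), (0.115, [199.0, 178.0]), (0.126, [199.0, 169.0]), (0.129, [199.0, 166.0])]
scene [(0.072, [199.0, 230.0]), (0.08, [198.0, 215.0]), (0.0895, [198.0, 198.0]), (0.1055, [197.0, 168.0]), (0.115, [197.0, 150.0]), (0.126, [196.0, 129.0]), (0.129, [196.0, 124.0])]
[ 0.41212958 -0.27655494  0.18012831]
```

View pics/end.png

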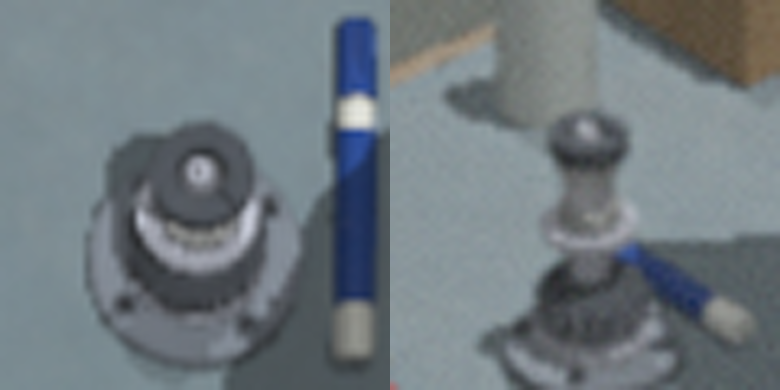

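In the top half, the spindle tip at (200,172) is centred in the collar. In the scene half, the stack is level and closed up from the shield at (590,225) to the collar at (588,140). I'll hand it in.

```bash
python3 -c "
from workcell import close_job
print(close_job())"
```

```text
the job is handed in; nothing more can be done
None
```

All five parts are on the spindle in order (dust shield, bearing, spacer sleeve, bearing, clamping collar), each pressed down to contact and released. The final picture shows the stack level and centred, and the job was handed in at about 41 s, though no verdict was returned.

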